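# Wet bottoms off the bare ash

## Robot

A 6-joint arm with a two-finger parallel gripper is mounted at the origin on the work surface. World frame = base frame: x ahead of the robot, y to its left, z up, the work surface at z = 0. Lengths are in m, angles in rad, forces in N, time in s.
With the tool pointing down it reaches from about 0.225 to 0.875 m from the base axis. Payload 3.4 kg.
Tool frame: the origin (TCP) lies at the very end of the fingers, on their centre line; the grasp point (between the pads) lies 19 mm behind it; z points along the fingers, y is the line along which they close (so a half turn about z gives the same grasp; the last joint's range is limited). The gripper opens to 85 mm and grips with 20 to 120 N. Pads are 22 mm wide; open, the fingers measure 114 mm over their backs; the gripper's body (76 mm by 85 mm) begins 54 mm behind the grasp point. The pads swing forward as they close: fully open they stand 13 mm farther back than shut.
Start: joints at [1.175, 0.276, 1.505, -0, 1.361, -0.121], TCP at [0.156, 0.553, 0.231] pointing down, gripper open.
Joint ranges: [-2.89, 2.89], [-0.75, 2.08], [0.22, 2.7], [-1.18, 4.32], [0.11, 2.71], [-2.7, 2.7]. Speed limits (rad/s): [2.57, 2.57, 3.14, 3.14, 3.14, 3.14].

## Interface

Orientations are given as a unit quaternion [w, x, y, z].
In Python, from rig import get_state, optics, sign_off gives the robot as it stands.
- The arm moves only by the tool send_rows, never from a script. Its argument "increments" is a list of rows, each an object with "gripper": the gripper's target within -1 to 1 (shut at 1, half-way at 0, fully open at -1); "linear": the shift along the world's x, y, z in m, a list of three; "delta_rot": the turn, a rotation vector about the world's x, y, z in rad, a list of three. In form: [{"gripper": gripper, "linear": [dx, dy, dz], "delta_rot": [rx, ry, rz]}, ...]. A call has 1 to 8 rows; each row is the pose to reach, as a shift and turn from the pose commanded when the call began; what a row does not reach only later rows make up. A row lasts 1/10 s, in which the tool goes at most 50 mm and 8.59 degrees, less where a joint would pass 70% of its speed; a pose out of reach is approached as far as the arm can. A call with a gripper value outside its range is refused whole. The fingers move at their own pace and stop on an object; "newtons" is the grip in N (left out, the last holds). Time passes only in rows, so rows that repeat a pose let the fingers close. It gives the time, the measured TCP pose, the force, the opening and the grip force at its end, in the units of the state.
- get_state(): the state, without advancing time (a new reading comes with each control period).
- optics.get_image(name): name is "scene" or "top" or "wrist"; returns a dict with "pixels" (400x640x3 uint8, blue, green, red), "K" (3x3 intrinsics, pixels), "rvec" (rotation vector, rad) and "tvec" (3), from world to camera coordinates, as OpenCV has them; the wrist camera has in their place "T_tool_cam" (4x4, takes a point from camera to tool coordinates, whose origin is the TCP and whose axes are the flange's). Camera axes: x right, y down, z forward; pixel columns grow to the right and rows downward; lengths in m; the calibration is good to about 2 mm. A picture is of the moment at which its call begins: read the wrist's pose just before it. There is no depth.
- sign_off(): hands the job in; it is judged then, once.
The state is a dict: "clock": time; "qpos": joint angles; "qd": joint speeds; "effort": joint torques, N m; "position": TCP position; "ee_rot": TCP orientation; "contact_force": force on the tool from outside, world axes, zero at the start; "moment": the same for the moment, N m; "width": finger opening in m; "gripper_force": force on a finger pad.
Only numpy, scipy, OpenCV 4.12 (cv2) and the standard library are available. Lean on these libraries where they do the work, as an engineer would, in place of code of your own. Each camera call takes 0.05 s, during which the arm holds its last target. There are 200 camera calls.

## Task

The three little cactus pots and the steel bottle are standing wet on the bare ash table. Set each pot down flat inside the saucer of its own colour and stand the bottle upright with its whole foot on the free coaster, putting each down gently, without dropping it. Leave the mug and the empty planter where they are.

Things in the scene. Friction and masses are not known exactly. Their poses are not given: they have to be found in the camera images.
- pot_white_centre (a point): Small white round pot planted with a ball cactus with a pink flower; loose, upright, 130 to 200 g. Point on its upright axis (z), 38 mm above its underside. Pot 55 mm high: foot 42 mm across, widening to a straight collar 56 mm across from 32 to 55 mm above the underside; the rigid plant inside the collar reaches 77 mm. Grip it across the collar.
- pot_blue_centre (a point): Small blue round pot planted with three short green cactus columns; loose, upright, 130 to 200 g. Point on its upright axis (z), 38 mm above its underside. Pot 55 mm high: foot 42 mm across, widening to a straight collar 56 mm across from 32 to 55 mm above the underside; the rigid plant inside the collar reaches 77 mm. Grip it across the collar.
- pot_terracotta_centre (a point): Small orange-brown terracotta round pot planted with a grey-green rosette succulent; loose, upright, 130 to 200 g. Point on its upright axis (z), 38 mm above its underside. Pot 55 mm high: foot 42 mm across, widening to a straight collar 56 mm across from 32 to 55 mm above the underside; the rigid plant inside the collar reaches 77 mm. Grip it across the collar.
- saucer_white: Round white saucer on non-slip feet (does not move), empty at the start. Origin at the centre of its underside, on the table; z up. 88 mm across the rim, rim 12 mm high, floor 4 mm thick and flat inside to 35 mm from the centre.
- saucer_blue: Round blue saucer on non-slip feet (does not move), empty at the start. Origin at the centre of its underside, on the table; z up. 88 mm across the rim, rim 12 mm high, floor 4 mm thick and flat inside to 35 mm from the centre.
- saucer_terracotta: Round orange-brown terracotta saucer on non-slip feet (does not move), empty at the start. Origin at the centre of its underside, on the table; z up. 88 mm across the rim, rim 12 mm high, floor 4 mm thick and flat inside to 35 mm from the centre.
- bottle_centre (a point): Stainless steel bottle with a closed black twist cap, loose, upright, 320 to 500 g. Point on its upright axis (z), half-way up, 95 mm above its underside. 190 mm high in all; body 66 mm across up to 128 mm, shoulder narrowing to 149 mm, cap 44 mm across from 150 to 190 mm above the underside. The cap is firmly shut: the bottle can be carried by it.
- coaster_free: The free one of a pair of dark smoke-tinted round acrylic coasters (the other has the mug on it): 96 mm across, 5 mm thick, non-slip (does not move). Origin at the centre of its underside, on the table; z up.
- mug: Dark red stoneware mug, 78 mm across, 88 mm high, its handle towards its own +y, standing on the other coaster. Origin at the centre of its underside, z up. A bystander.
- planter: Empty sage-green ceramic planter, 104 mm across its mouth, 98 mm high, standing on the table. Origin at the centre of its underside, z up. A bystander.

How it is judged:
By the outcome, as a careful person would: the job done as asked, in the order asked, and still so for the second after the job is handed in, with the robot touching nothing.
It also fails if it takes over 99 s, if anything falls off the work surface, if the arm or the gripper's body presses on something with over 40 N, if the wrist force passes 120 N, or if a joint passes its speed limit or range.

## Working session

There is one attempt and no reset: what is moved stays moved. The work goes in short steps, Python scripts to look and compute and a tool call to move; the robot and the scene stay as the last step left them, time stands still between calls to the robot, and variables do not carry over. Pictures are saved under pics/ and viewed, at most 14 in all, crops included, and the job is handed in when it is done.

Besides the shell and the picture viewer there is one more tool, called after ">>>" as name(argument=value, ...) on one line, values as JSON. send_rows: Moves the arm, as the interface text tells. Its arguments: {"type":"object","properties":{"increments":{"type":"array"},"newtons":{"type":"number"}},"required":["increments"]}

```bash
mkdir -p pics; ls
python3 - <<'E'
from rig import get_state, optics
import cv2, json, pickle
s=get_state(); print(s)
d={}
for n in ("scene","top"):
    g=optics.get_image(n); d[n]=g; cv2.imwrite(f"pics/{n}0.png",g["pixels"]); print(n,g["K"],g["rvec"],g["tvec"])
pickle.dump(d,open("d0.pkl","wb"))
E
```

```text
pics
{'clock': 0.0, 'qpos': array([ 1.17500805e+00,  2.76559506e-01,  1.50612320e+00,  1.47010943e-05,
        1.36071448e+00, -1.20994381e-01]), 'qd': array([-0.00070818,  0.00093168, -0.00096011,  0.0012231 ,  0.00043758,
        0.00111191]), 'effort': array([ 1.04969176e-04, -4.16781557e+01, -2.45806521e+01,  5.22941482e-04,
        1.12207088e-02, -1.89099484e-05]), 'position': array([0.15581597, 0.55293341, 0.23046392]), 'ee_rot': array([-2.37501898e-04,  1.36966529e-01,  9.90575265e-01, -8.70479572e-04]), 'contact_force': array([-0.60115609, -0.31288576,  0.47767425]), 'moment': array([ 0.03368065, -0.02773007, -0.05232341]), 'gripper_force': 0.0, 'width': 0.08514987281497247}
scene [[411.8157879    0.         323.54665929]
 [  0.         411.8157879  189.38153253]
 [  0.           0.           1.        ]] [ 2.03516836  1.35700287 -0.55078319] [-0.22265404 -0.30549198  1.42392829]
top [[445.12621093   0.         317.60684614]
 [  0.         445.12621093 211.1512545 ]
 [  0.           0.           1.        ]] [ 2.20083018 -2.14790846  0.07762097] [-0.00940235  0.55582105  1.09526212]
```

View pics/scene0.png

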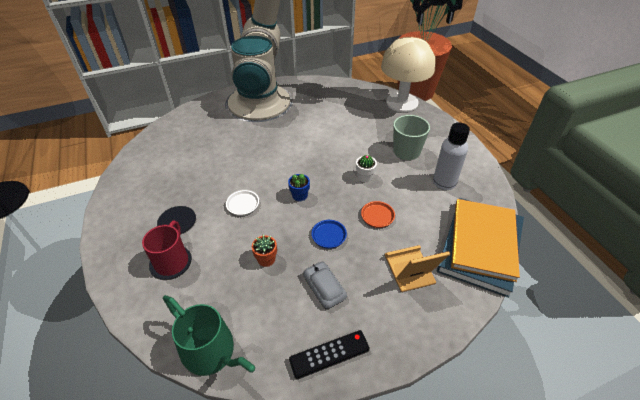

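View pics/top0.png

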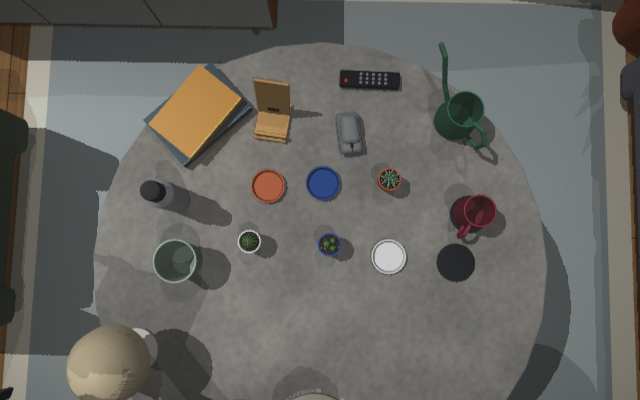

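The scene view shows the arm base at top (258,100). From the top view: white pot (249,241), blue pot (329,244), terracotta pot (389,179), saucers white (389,257), blue (323,183), terracotta (268,186), free coaster (456,263), mug (475,212), bottle cap (153,190), planter (176,261).

```bash
cat > h.py <<'E'
import numpy as np, cv2
from scipy.spatial.transform import Rotation as R
def ray(g,uv):
    Rm=cv2.Rodrigues(np.array(g["rvec"],float))[0]; t=np.array(g["tvec"],float).ravel()
    d=Rm.T@np.linalg.inv(g["K"])@np.array([uv[0],uv[1],1.]); return -Rm.T@t,d/np.linalg.norm(d)
def onplane(g,uv,z):
    c,d=ray(g,uv); return c+d*(z-c[2])/d[2]
def proj(g,P):
    return cv2.projectPoints(np.array(P,float).reshape(-1,3),np.array(g["rvec"],float),np.array(g["tvec"],float),g["K"],None)[0].reshape(-1,2)
def blobs(mask,amin=60):
    cs=cv2.findContours(mask.astype(np.uint8),cv2.RETR_EXTERNAL,cv2.CHAIN_APPROX_NONE)[0]
    return [c for c in cs if cv2.contourArea(c)>amin]
E
python3 - <<'E'
from h import *; import pickle
d=pickle.load(open("d0.pkl","rb")); g=d["top"]; s=d["scene"]
print("cam",ray(g,(320,200))[0],ray(s,(320,200))[0])
for P in ([0,0,0],[.156,.553,.231],[.156,.553,.4]): print(P,proj(g,P),proj(s,P))
hsv=cv2.cvtColor(g["pixels"],cv2.COLOR_BGR2HSV); H,S,V=[hsv[...,i].astype(int) for i in range(3)]
M={"blue":(H>105)&(H<130)&(S>130),"orange":((H<14))&(S>130),"white":(S<40)&(V>165),"black":(V<55),"gray":(S<45)&(V<90)}
for n,m in M.items():
    for c in blobs(m,80):
        (x,y),(a,b),_=cv2.fitEllipse(c)
        if 100<x<550 and 140<y<300 and a<70:
            print(n,np.round([x,y,a,b],1),cv2.boundingRect(c),np.round([onplane(g,(x,y),z)[:2] for z in (0.005,.012,.055,.19)],3).tolist())
E
```

```text
cam [ 0.46457462 -0.00876538  1.13697763] [ 1.20311011 -0.25817711  0.81014972]
[0, 0, 0] [[313.78563268 437.04285775]] [[259.15265274 101.02987771]]
[0.156, 0.553, 0.231] [[ 35.40031966 396.55316181]] [[433.22765862  26.6287696 ]]
[0.156, 0.553, 0.4] [[-32.00948375 431.56999006]] [[444.40670942 -30.9697462 ]]
blue [322.6 182.8  32.   32.5] (306, 167, 34, 33) [[0.631, -0.007], [0.63, -0.007], [0.623, -0.007], [0.603, -0.007]]
orange [267.4 185.4  32.2  32.5] (251, 169, 34, 34) [[0.621, 0.135], [0.62, 0.134], [0.614, 0.128], [0.595, 0.111]]
white [388.2 256.4  32.9  33.7] (372, 240, 34, 34) [[0.447, -0.177], [0.447, -0.176], [0.448, -0.169], [0.45, -0.149]]
black [455.5 262.3  36.1  37.6] (437, 244, 38, 38) [[0.436, -0.346], [0.437, -0.344], [0.438, -0.332], [0.441, -0.291]]
black [329.1 243.8  17.4  18.2] (320, 235, 19, 19) [[0.475, -0.027], [0.475, -0.027], [0.475, -0.026], [0.473, -0.024]]
black [476.9 207.   13.7  28. ] (467, 197, 23, 26) [[0.578, -0.401], [0.577, -0.398], [0.573, -0.383], [0.559, -0.337]]
black [463.5 211.3  23.9  31. ] (450, 196, 20, 33) [[0.566, -0.367], [0.565
[... 503 characters left out ...]
05]]
gray [343.3 250.2  18.6  22.3] (332, 238, 22, 23) [[0.46, -0.063], [0.46, -0.063], [0.46, -0.061], [0.461, -0.054]]
gray [265.7 246.4  20.9  22.4] (254, 234, 24, 24) [[0.464, 0.134], [0.464, 0.133], [0.464, 0.127], [0.464, 0.11]]
gray [486.5 229.2  20.1  47.1] (461, 210, 45, 35) [[0.522, -0.425], [0.521, -0.422], [0.519, -0.406], [0.512, -0.357]]
gray [464.9 211.9  28.1  34.1] (449, 195, 22, 35) [[0.564, -0.37], [0.564, -0.368], [0.56, -0.354], [0.548, -0.311]]
gray [184.7 202.6  25.8 101.4] (140, 180, 92, 46) [[0.571, 0.345], [0.571, 0.343], [0.566, 0.33], [0.554, 0.288]]
gray [398.2 188.2  18.1  25.3] (383, 178, 28, 20) [[0.621, -0.2], [0.62, -0.199], [0.614, -0.192], [0.596, -0.169]]
```

Run:
```python
from h import *; import pickle
from rig import optics
d=pickle.load(open("d0.pkl","rb")); g=d["top"]; s=d["scene"]
for n,uv,z in (("white",(249,241),.055),("blue",(329,244),.055),("terra",(389,179.5),.055),("cap",(152.5,190),.19),("planter",(176,261),.098),("lampbase",(142,348),0.01)): print(n,onplane(g,uv,z).round(3))
print("scene lampbase",onplane(s,(402,102),0.01).round(3))
def tri(a,b):
    c1,d1=ray(g,a);c2,d2=ray(s,b); A=np.stack([d1,-d2],1); k=np.linalg.lstsq(A,c2-c1,rcond=None)[0]; return (c1+d1*k[0]+c2+d2*k[1])/2, np.linalg.norm(c1+d1*k[0]-c2-d2*k[1])
print("shade",tri((110,365),(408,60)),"cap",tri((153,190),(459,131)))
print("stand",tri((272,85),(430,255)), "books", tri((207,68),(520,265)))
w=optics.get_image("wrist"); print(w["T_tool_cam"].round(3).tolist(),w["K"].round(1).tolist())
cv2.imwrite("pics/c1.png",np.vstack([w["pixels"],cv2.resize(s["pixels"][0:160,220:500],(640,366))])[:, :][::1][:766]); 
a=np.hstack([cv2.resize(w["pixels"],(400,250)),cv2.resize(s["pixels"][0:160,220:500],(400,229))[:229].repeat(1,0) if 0 else cv2.resize(s["pixels"][0:175,220:500],(400,250))])
cv2.imwrite("pics/c1.png",a)
```

```text
white [0.477 0.169 0.055]
blue [ 0.474 -0.026  0.055]
terra [ 0.635 -0.169  0.055]
cap [0.579 0.358 0.19 ]
planter [0.425 0.33  0.098]
lampbase [0.205 0.432 0.01 ]
scene lampbase [0.208 0.444 0.01 ]
shade (array([0.2035403 , 0.44165946, 0.1627764 ]), np.float64(0.004415783407235256)) cap (array([0.58099611, 0.36230567, 0.17802599]), np.float64(0.0008714052163085408))
stand (array([0.84160993, 0.11904976, 0.12645323]), np.float64(0.00524311457264209)) books (array([0.90658917, 0.29580796, 0.07689735]), np.float64(0.025803875096207362))
[[-0.001, -0.948, -0.317, 0.081], [1.0, -0.001, -0.001, 0.0], [0.0, -0.317, 0.948, -0.142], [0.0, 0.0, 0.0, 1.0]] [[327.2, 0.0, 323.9], [0.0, 327.2, 195.3], [0.0, 0.0, 1.0]]
```

View pics/c1.png

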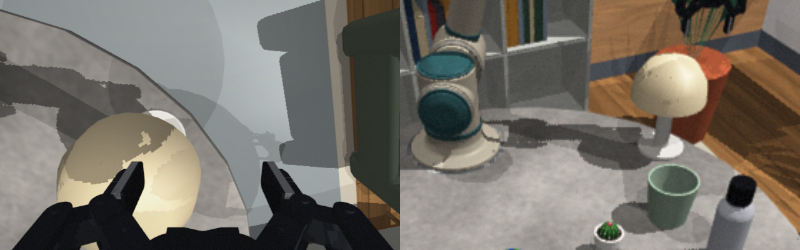

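The wrist view shows the lamp shade (about (130,180) in the left half) beside the left finger, so I rise straight up before crossing.

>>> send_rows(increments=[{"gripper": -1, "linear": [0, 0, 0.04], "delta_rot": [0, 0, 0]}, {"gripper": -1, "linear": [0, 0, 0.085], "delta_rot": [0, 0, 0]}, {"gripper": -1, "linear": [0, 0, 0.13], "delta_rot": [0, 0, 0]}, {"gripper": -1, "linear": [0.03, -0.035, 0.14], "delta_rot": [0, 0, 0]}, {"gripper": -1, "linear": [0.06, -0.07, 0.14], "delta_rot": [0, 0, 0]}, {"gripper": -1, "linear": [0.09, -0.105, 0.14], "delta_rot": [0, 0, 0]}, {"gripper": -1, "linear": [0.12, -0.14, 0.14], "delta_rot": [0, 0, 0]}, {"gripper": -1, "linear": [0.15, -0.18, 0.14], "delta_rot": [0, 0, 0]}], newtons=50)

```text
clock: 0.95
position: [0.3068, 0.3722, 0.371]
ee_rot: [-0.0, 0.136, 0.991, 0.0]
contact_force: [0.3, 0.1, 0.4]
width: 0.0855
gripper_force: 0.0
```

>>> send_rows(increments=[{"gripper": -1, "linear": [0.03, -0.035, 0], "delta_rot": [0, 0, 0]}, {"gripper": -1, "linear": [0.06, -0.07, 0], "delta_rot": [0, 0, 0]}, {"gripper": -1, "linear": [0.09, -0.105, -0.01], "delta_rot": [0, 0, 0]}, {"gripper": -1, "linear": [0.12, -0.145, -0.03], "delta_rot": [0, 0, 0]}, {"gripper": -1, "linear": [0.15, -0.18, -0.06], "delta_rot": [0, 0, 0]}, {"gripper": -1, "linear": [0.17, -0.203, -0.1], "delta_rot": [0, 0, 0]}, {"gripper": -1, "linear": [0.17, -0.203, -0.145], "delta_rot": [0, 0, 0]}, {"gripper": -1, "linear": [0.17, -0.203, -0.19], "delta_rot": [0, 0, 0]}])

```text
clock: 1.75
position: [0.4769, 0.169, 0.1795]
ee_rot: [0.0, 0.138, 0.99, 0.0]
contact_force: [0.4, 0.3, -0.9]
width: 0.0853
gripper_force: 0.0
```

```bash
cat >> h.py <<'E'
def wcam(name=None):
    from rig import get_state, optics
    s=get_state(); w=optics.get_image("wrist"); q=s["ee_rot"]
    T=np.eye(4); T[:3,:3]=R.from_quat([q[1],q[2],q[3],q[0]]).as_matrix(); T[:3,3]=s["position"]
    C=np.linalg.inv(T@w["T_tool_cam"])
    g=dict(pixels=w["pixels"],K=w["K"],rvec=cv2.Rodrigues(C[:3,:3])[0],tvec=C[:3,3])
    if name: cv2.imwrite("pics/"+name,g["pixels"])
    return g,s
E
python3 - <<'E'
from h import *
g,s=wcam("w1.png"); print(s["position"],s["clock"])
c=np.array([.477,.169]); 
for z in (0,.032,.055,.077):print(z,proj(g,[[*c,z]]).round(0))
E
```

```text
[0.47685609 0.16895743 0.17950599] 1.75
0 [[324. 171.]]
0.032 [[324. 180.]]
0.055 [[324. 187.]]
0.077 [[324. 195.]]
```

View pics/w1.png

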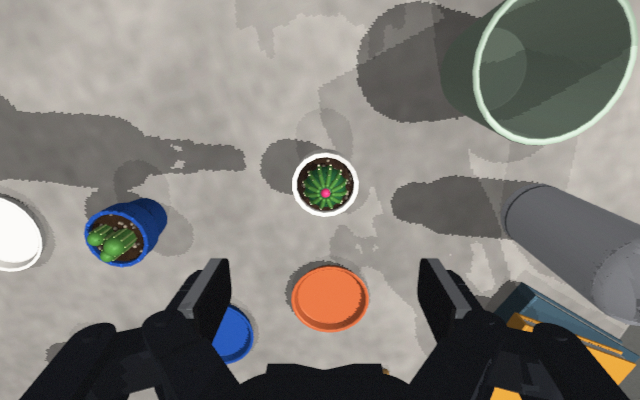

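The wrist view shows the white rim at (325,185), against (324,187) predicted, so the estimate holds to about 1–2 mm. Descending and gripping.

>>> send_rows(increments=[{"gripper": -1, "linear": [0, 0, -0.04], "delta_rot": [0, 0, 0]}, {"gripper": -1, "linear": [0, 0, -0.08], "delta_rot": [0, 0, 0]}, {"gripper": -1, "linear": [0, 0, -0.11], "delta_rot": [0, 0, 0]}, {"gripper": -1, "linear": [0, 0, -0.135], "delta_rot": [0, 0, 0]}, {"gripper": -1, "linear": [0, 0, -0.15], "delta_rot": [0, 0, 0]}, {"gripper": -1, "linear": [0, 0, -0.158], "delta_rot": [0, 0, 0]}, {"gripper": -1, "linear": [0, 0, -0.158], "delta_rot": [0, 0, 0]}])

```text
clock: 2.5
position: [0.4759, 0.1706, 0.0231]
ee_rot: [-0.001, 0.137, 0.991, -0.0]
contact_force: [-0.0, 0.1, 0.2]
width: 0.0856
gripper_force: 0.0
```

>>> send_rows(increments=[{"gripper": 0.0, "linear": [0, 0, 0], "delta_rot": [0, 0, 0]}, {"gripper": 0.2, "linear": [0, 0, 0], "delta_rot": [0, 0, 0]}, {"gripper": 0.4, "linear": [0, 0, 0], "delta_rot": [0, 0, 0]}, {"gripper": 1, "linear": [0, 0, 0], "delta_rot": [0, 0, 0]}, {"gripper": 1, "linear": [0, 0, 0], "delta_rot": [0, 0, 0]}, {"gripper": 1, "linear": [0, 0, 0], "delta_rot": [0, 0, 0]}, {"gripper": 1, "linear": [0, 0, 0], "delta_rot": [0, 0, 0]}, {"gripper": 1, "linear": [0, 0, 0], "delta_rot": [0, 0, 0]}], newtons=40)

```text
clock: 3.3
position: [0.4769, 0.1706, 0.0247]
ee_rot: [0.001, 0.137, 0.991, 0.0]
contact_force: [-1.1, -0.7, 5.9]
width: 0.0549
gripper_force: 41.9
```

>>> send_rows(increments=[{"gripper": 1, "linear": [0, 0, 0.01], "delta_rot": [0, 0, 0]}, {"gripper": 1, "linear": [0, 0, 0.035], "delta_rot": [0, 0, 0]}, {"gripper": 1, "linear": [0, 0, 0.07], "delta_rot": [0, 0, 0]}, {"gripper": 1, "linear": [0, 0, 0.105], "delta_rot": [0, 0, 0]}, {"gripper": 1, "linear": [0, -0.015, 0.13], "delta_rot": [0, 0, 0]}, {"gripper": 1, "linear": [0, -0.04, 0.13], "delta_rot": [0, 0, 0]}, {"gripper": 1, "linear": [-0.01, -0.08, 0.13], "delta_rot": [0, 0, 0]}, {"gripper": 1, "linear": [-0.01, -0.12, 0.13], "delta_rot": [0, 0, 0]}])

```text
clock: 4.1
position: [0.4644, 0.0499, 0.1541]
ee_rot: [-0.0, 0.136, 0.991, 0.0]
contact_force: [0.7, -0.1, -1.6]
width: 0.0548
gripper_force: 43.0
```

>>> send_rows(increments=[{"gripper": 1, "linear": [-0.005, -0.04, 0], "delta_rot": [0, 0, 0]}, {"gripper": 1, "linear": [-0.01, -0.08, 0], "delta_rot": [0, 0, 0]}, {"gripper": 1, "linear": [-0.015, -0.12, 0], "delta_rot": [0, 0, 0]}, {"gripper": 1, "linear": [-0.019, -0.16, 0], "delta_rot": [0, 0, 0]}, {"gripper": 1, "linear": [-0.019, -0.195, 0], "delta_rot": [0, 0, 0]}, {"gripper": 1, "linear": [-0.019, -0.218, 0], "delta_rot": [0, 0, 0]}, {"gripper": 1, "linear": [-0.019, -0.226, 0], "delta_rot": [0, 0, 0]}, {"gripper": 1, "linear": [-0.019, -0.226, 0], "delta_rot": [0, 0, 0]}])

```text
clock: 4.9
position: [0.4469, -0.1761, 0.1536]
ee_rot: [0.0, 0.138, 0.99, 0.0]
contact_force: [-0.0, 0.3, -1.6]
width: 0.0548
gripper_force: 43.0
```

Run:
```python
from h import *
g,s=wcam("w2.png"); print(s["position"],s["clock"],s["width"])
c=np.array([.447,-.176]); 
for z in (0.004,0.012):print(z,proj(g,[[*c,z]]).round(0))
```

```text
[ 0.44690426 -0.17614216  0.15356291] 4.9 0.054797465966941517
0.004 [[324. 179.]]
0.012 [[324. 181.]]
```

View pics/w2.png

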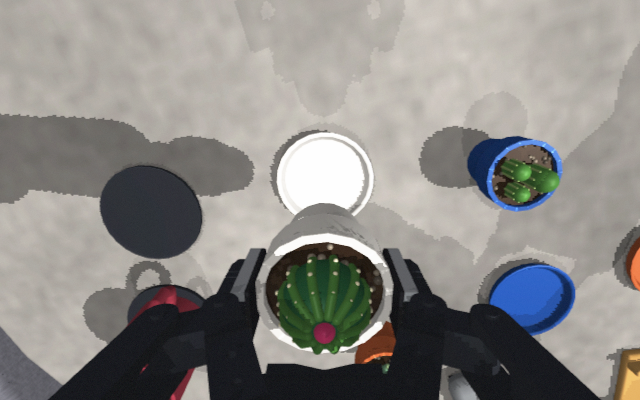

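The white pot hangs level in the pads and the saucer sits at (324,178), where predicted. Lowering gently.

>>> send_rows(increments=[{"gripper": 1, "linear": [0, 0, -0.03], "delta_rot": [0, 0, 0]}, {"gripper": 1, "linear": [0, 0, -0.065], "delta_rot": [0, 0, 0]}, {"gripper": 1, "linear": [0, 0, -0.095], "delta_rot": [0, 0, 0]}, {"gripper": 1, "linear": [0, 0, -0.112], "delta_rot": [0, 0, 0]}, {"gripper": 1, "linear": [0, 0, -0.119], "delta_rot": [0, 0, 0]}, {"gripper": 1, "linear": [0, 0, -0.122], "delta_rot": [0, 0, 0]}, {"gripper": 1, "linear": [0, 0, -0.1235], "delta_rot": [0, 0, 0]}, {"gripper": 1, "linear": [0, 0, -0.1245], "delta_rot": [0, 0, 0]}])

```text
clock: 5.75
position: [0.4479, -0.1757, 0.0297]
ee_rot: [0.001, 0.137, 0.991, -0.0]
contact_force: [0.2, -0.7, -2.0]
width: 0.0549
gripper_force: 43.1
```

>>> send_rows(increments=[{"gripper": 1, "linear": [0, 0, -0.0005], "delta_rot": [0, 0, 0]}, {"gripper": 1, "linear": [0, 0, -0.001], "delta_rot": [0, 0, 0]}, {"gripper": 1, "linear": [0, 0, -0.001], "delta_rot": [0, 0, 0]}])

```text
clock: 6.05
position: [0.4476, -0.1758, 0.0288]
ee_rot: [0.001, 0.137, 0.991, -0.0]
contact_force: [-1.0, 0.4, 4.9]
width: 0.0552
gripper_force: 43.6
```

>>> send_rows(increments=[{"gripper": -0.4, "linear": [0, 0, 0], "delta_rot": [0, 0, 0]}, {"gripper": -0.6, "linear": [0, 0, 0], "delta_rot": [0, 0, 0]}, {"gripper": -0.8, "linear": [0, 0, 0], "delta_rot": [0, 0, 0]}, {"gripper": -1, "linear": [0, 0, 0], "delta_rot": [0, 0, 0]}, {"gripper": -1, "linear": [0, 0, 0], "delta_rot": [0, 0, 0]}, {"gripper": -1, "linear": [0, 0, 0], "delta_rot": [0, 0, 0]}])

```text
clock: 6.65
position: [0.447, -0.1755, 0.0277]
ee_rot: [-0.0, 0.137, 0.991, 0.0]
contact_force: [-1.4, -0.1, -0.0]
width: 0.0851
gripper_force: 0.0
```

>>> send_rows(increments=[{"gripper": -1, "linear": [0, 0, 0.01], "delta_rot": [0, 0, 0]}, {"gripper": -1, "linear": [0, 0, 0.03], "delta_rot": [0, 0, 0]}, {"gripper": -1, "linear": [0, 0, 0.06], "delta_rot": [0, 0, 0]}, {"gripper": -1, "linear": [0, 0, 0.1], "delta_rot": [0, 0, 0]}, {"gripper": -1, "linear": [0, 0, 0.13], "delta_rot": [0, 0, 0]}, {"gripper": -1, "linear": [0, 0.04, 0.14], "delta_rot": [0, 0, 0]}, {"gripper": -1, "linear": [0.01, 0.085, 0.14], "delta_rot": [0, 0, 0]}, {"gripper": -1, "linear": [0.02, 0.13, 0.14], "delta_rot": [0, 0, 0]}])

```text
clock: 7.45
position: [0.4674, -0.0446, 0.1695]
ee_rot: [0.001, 0.138, 0.99, -0.0]
contact_force: [0.8, 0.9, 0.6]
width: 0.0857
gripper_force: 0.0
```

Run:
```python
from h import *
from rig import optics
g,s=wcam(); print(s["position"],s["clock"],s["width"])
t=optics.get_image("top"); 
for n,c,z in (("blue",(.474,-.026),.055),("sauB",(.630,-.007),.012)):print(n,proj(g,[[*c,z]]).round(0))
cv2.imwrite("pics/c3.png",np.hstack([cv2.resize(g["pixels"],(400,250)),cv2.resize(t["pixels"][140:300,200:456],(400,250))]))
```

```text
[ 0.46743343 -0.04463671  0.16946156] 7.45 0.08565369908285501
blue [[348. 192.]]
sauB [[398. 306.]]
```

View pics/c3.png

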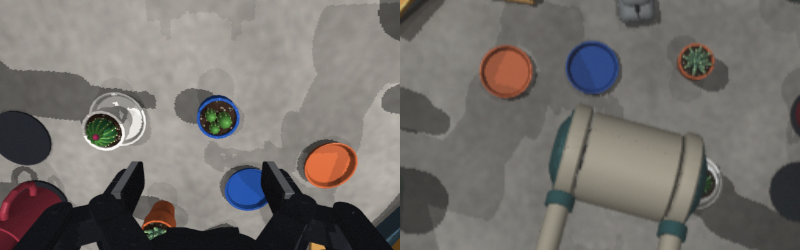

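The white pot stands in its saucer (left half, (105,130)). The blue pot rim is at (218,117) in the half-scale view, about 3 mm short of the estimate in x.

>>> send_rows(increments=[{"gripper": -1, "linear": [0.005, 0.02, -0.02], "delta_rot": [0, 0, 0]}, {"gripper": -1, "linear": [0.005, 0.02, -0.06], "delta_rot": [0, 0, 0]}, {"gripper": -1, "linear": [0.005, 0.02, -0.095], "delta_rot": [0, 0, 0]}, {"gripper": -1, "linear": [0.005, 0.02, -0.12], "delta_rot": [0, 0, 0]}, {"gripper": -1, "linear": [0.005, 0.02, -0.137], "delta_rot": [0, 0, 0]}, {"gripper": -1, "linear": [0.005, 0.02, -0.1445], "delta_rot": [0, 0, 0]}, {"gripper": -1, "linear": [0.005, 0.02, -0.1445], "delta_rot": [0, 0, 0]}])

```text
clock: 8.25
position: [0.4716, -0.0259, 0.0229]
ee_rot: [-0.001, 0.137, 0.991, 0.0]
contact_force: [-0.8, 0.4, -0.6]
width: 0.0853
gripper_force: 0.0
```

>>> send_rows(increments=[{"gripper": 0.0, "linear": [0, 0, 0], "delta_rot": [0, 0, 0]}, {"gripper": 0.2, "linear": [0, 0, 0], "delta_rot": [0, 0, 0]}, {"gripper": 0.4, "linear": [0, 0, 0], "delta_rot": [0, 0, 0]}, {"gripper": 1, "linear": [0, 0, 0], "delta_rot": [0, 0, 0]}, {"gripper": 1, "linear": [0, 0, 0], "delta_rot": [0, 0, 0]}, {"gripper": 1, "linear": [0, 0, 0], "delta_rot": [0, 0, 0]}, {"gripper": 1, "linear": [0, 0, 0], "delta_rot": [0, 0, 0]}, {"gripper": 1, "linear": [0, 0, 0], "delta_rot": [0, 0, 0]}])

```text
clock: 9.05
position: [0.4731, -0.0258, 0.0247]
ee_rot: [0.001, 0.137, 0.991, -0.0]
contact_force: [-1.4, 0.5, 6.1]
width: 0.0552
gripper_force: 41.8
```

>>> send_rows(increments=[{"gripper": 1, "linear": [0, 0, 0.01], "delta_rot": [0, 0, 0]}, {"gripper": 1, "linear": [0, 0, 0.035], "delta_rot": [0, 0, 0]}, {"gripper": 1, "linear": [0.015, 0.002, 0.06], "delta_rot": [0, 0, 0]}, {"gripper": 1, "linear": [0.05, 0.006, 0.08], "delta_rot": [0, 0, 0]}, {"gripper": 1, "linear": [0.09, 0.01, 0.08], "delta_rot": [0, 0, 0]}, {"gripper": 1, "linear": [0.13, 0.015, 0.08], "delta_rot": [0, 0, 0]}, {"gripper": 1, "linear": [0.15, 0.018, 0.08], "delta_rot": [0, 0, 0]}, {"gripper": 1, "linear": [0.158, 0.019, 0.08], "delta_rot": [0, 0, 0]}])

```text
clock: 9.85
position: [0.6322, -0.0063, 0.1037]
ee_rot: [0.001, 0.137, 0.991, 0.0]
contact_force: [-0.3, -0.2, -1.0]
width: 0.055
gripper_force: 42.8
```

Run:
```python
from h import *
g,s=wcam(); print(s["position"],s["clock"],s["width"])
hsv=cv2.cvtColor(g["pixels"],cv2.COLOR_BGR2HSV); m=(hsv[...,0]>105)&(hsv[...,0]<130)&(hsv[...,1]>130)
for c in blobs(m,200): print(cv2.boundingRect(c))
print(proj(g,[[.63,-.007,.012],[.63,.037,.012],[.63,-.051,.012],[.586,-.007,.012]]).round(0))
cv2.imwrite("pics/w4.png",cv2.resize(g["pixels"],(480,300)))
```

```text
[ 0.6321695  -0.00626537  0.10367479] 9.85 0.05495660183643582
(255, 139, 139, 215)
[[322. 197.]
 [379. 182.]
 [267. 212.]
 [305. 141.]]
```

View pics/w4.png

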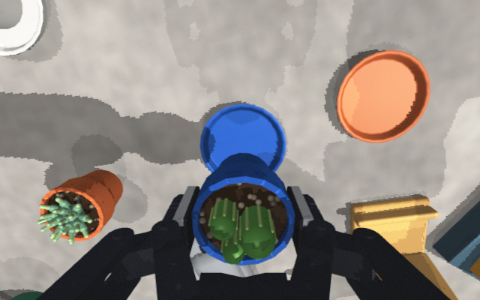

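The blue pot hangs level above its saucer (saucer spans 201–286 in the view, as predicted). Lowering.

>>> send_rows(increments=[{"gripper": 1, "linear": [0, 0, -0.02], "delta_rot": [0, 0, 0]}, {"gripper": 1, "linear": [0, 0, -0.045], "delta_rot": [0, 0, 0]}, {"gripper": 1, "linear": [0, 0, -0.062], "delta_rot": [0, 0, 0]}, {"gripper": 1, "linear": [0, 0, -0.069], "delta_rot": [0, 0, 0]}, {"gripper": 1, "linear": [0, 0, -0.072], "delta_rot": [0, 0, 0]}, {"gripper": 1, "linear": [0, 0, -0.0735], "delta_rot": [0, 0, 0]}, {"gripper": 1, "linear": [0, 0, -0.0745], "delta_rot": [0, 0, 0]}, {"gripper": 1, "linear": [0, 0, -0.0755], "delta_rot": [0, 0, 0]}])

```text
clock: 10.7
position: [0.6306, -0.0066, 0.0287]
ee_rot: [0.001, 0.137, 0.991, 0.0]
contact_force: [-1.9, 0.8, 9.5]
width: 0.0548
gripper_force: 44.1
```

>>> send_rows(increments=[{"gripper": 1, "linear": [0, 0, 0], "delta_rot": [0, 0, 0]}, {"gripper": 1, "linear": [0, 0, -0.0005], "delta_rot": [0, 0, 0]}])

```text
clock: 10.9
position: [0.6306, -0.0066, 0.0287]
ee_rot: [0.001, 0.137, 0.991, -0.0]
contact_force: [-1.7, 0.9, 7.6]
width: 0.0551
gripper_force: 43.5
```

>>> send_rows(increments=[{"gripper": -0.4, "linear": [0, 0, 0], "delta_rot": [0, 0, 0]}, {"gripper": -0.6, "linear": [0, 0, 0], "delta_rot": [0, 0, 0]}, {"gripper": -0.8, "linear": [0, 0, 0], "delta_rot": [0, 0, 0]}, {"gripper": -1, "linear": [0, 0, 0], "delta_rot": [0, 0, 0]}, {"gripper": -1, "linear": [0, 0, 0], "delta_rot": [0, 0, 0]}, {"gripper": -1, "linear": [0, 0, 0], "delta_rot": [0, 0, 0]}])

```text
clock: 11.5
position: [0.63, -0.0065, 0.0272]
ee_rot: [-0.0, 0.137, 0.991, 0.0]
contact_force: [-0.3, 0.3, -0.0]
width: 0.0855
gripper_force: 0.0
```

>>> send_rows(increments=[{"gripper": -1, "linear": [0, 0, 0.01], "delta_rot": [0, 0, 0]}, {"gripper": -1, "linear": [0, 0, 0.035], "delta_rot": [0, 0, 0]}, {"gripper": -1, "linear": [0, 0, 0.08], "delta_rot": [0, 0, 0]}, {"gripper": -1, "linear": [0, -0.01, 0.12], "delta_rot": [0, 0, 0]}, {"gripper": -1, "linear": [0, -0.05, 0.13], "delta_rot": [0, 0, 0]}, {"gripper": -1, "linear": [0.005, -0.09, 0.13], "delta_rot": [0, 0, 0]}, {"gripper": -1, "linear": [0.005, -0.13, 0.13], "delta_rot": [0, 0, 0]}, {"gripper": -1, "linear": [0.005, -0.16, 0.13], "delta_rot": [0, 0, 0]}])

```text
clock: 12.3
position: [0.6352, -0.169, 0.1586]
ee_rot: [0.001, 0.137, 0.991, -0.001]
contact_force: [-0.5, -0.5, 0.8]
width: 0.0851
gripper_force: 0.0
```

Run:
```python
from h import *
g,s=wcam(); print(s["position"],s["clock"],s["width"])
hsv=cv2.cvtColor(g["pixels"],cv2.COLOR_BGR2HSV); m=(hsv[...,0]<14)&(hsv[...,1]>120)&(hsv[...,2]>60)
for c in blobs(m,200): print(cv2.boundingRect(c))
print(proj(g,[[.635,-.169,.055],[.447,-.176,.012],[.63,-.007,.012]]).round(0))
cv2.imwrite("pics/w5.png",g["pixels"])
```

```text
[ 0.63517888 -0.16899809  0.15857278] 12.3 0.08505720036217156
(289, 156, 71, 73)
(615, 31, 25, 84)
[[324. 194.]
 [245. -54.]
 [502. 125.]]
```

View pics/w5.png

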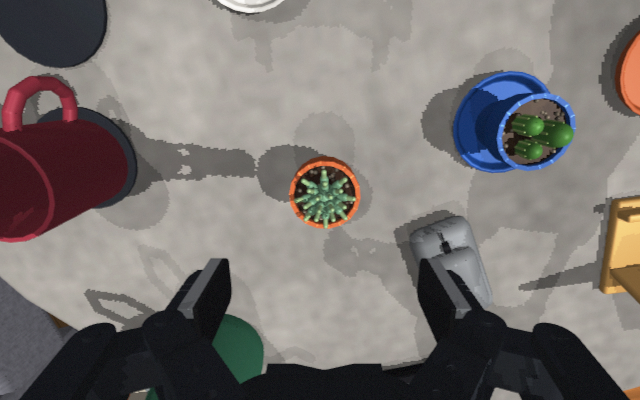

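The terracotta pot is at (325,192), as predicted, and the blue pot stands inside its saucer at (510,125).

>>> send_rows(increments=[{"gripper": -1, "linear": [0, -0.002, -0.03], "delta_rot": [0, 0, 0]}, {"gripper": -1, "linear": [0, -0.002, -0.065], "delta_rot": [0, 0, 0]}, {"gripper": -1, "linear": [0, -0.002, -0.095], "delta_rot": [0, 0, 0]}, {"gripper": -1, "linear": [0, -0.002, -0.117], "delta_rot": [0, 0, 0]}, {"gripper": -1, "linear": [0, -0.002, -0.129], "delta_rot": [0, 0, 0]}, {"gripper": -1, "linear": [0, -0.002, -0.134], "delta_rot": [0, 0, 0]}, {"gripper": -1, "linear": [0, -0.002, -0.134], "delta_rot": [0, 0, 0]}])

```text
clock: 13.05
position: [0.6353, -0.1685, 0.0236]
ee_rot: [0.0, 0.137, 0.991, 0.0]
contact_force: [-0.6, 0.4, 0.9]
width: 0.0857
gripper_force: 0.0
```

>>> send_rows(increments=[{"gripper": 0.0, "linear": [0, 0, 0], "delta_rot": [0, 0, 0]}, {"gripper": 0.2, "linear": [0, 0, 0], "delta_rot": [0, 0, 0]}, {"gripper": 0.4, "linear": [0, 0, 0], "delta_rot": [0, 0, 0]}, {"gripper": 1, "linear": [0, 0, 0], "delta_rot": [0, 0, 0]}, {"gripper": 1, "linear": [0, 0, 0], "delta_rot": [0, 0, 0]}, {"gripper": 1, "linear": [0, 0, 0], "delta_rot": [0, 0, 0]}, {"gripper": 1, "linear": [0, 0, 0], "delta_rot": [0, 0, 0]}, {"gripper": 1, "linear": [0, 0, 0], "delta_rot": [0, 0, 0]}])

```text
clock: 13.85
position: [0.6361, -0.169, 0.025]
ee_rot: [0.001, 0.137, 0.991, -0.0]
contact_force: [-1.0, -1.1, 6.6]
width: 0.055
gripper_force: 43.0
```

>>> send_rows(increments=[{"gripper": 1, "linear": [0, 0, 0.01], "delta_rot": [0, 0, 0]}, {"gripper": 1, "linear": [0, 0, 0.035], "delta_rot": [0, 0, 0]}, {"gripper": 1, "linear": [0, 0, 0.07], "delta_rot": [0, 0, 0]}, {"gripper": 1, "linear": [0, 0, 0.11], "delta_rot": [0, 0, 0]}, {"gripper": 1, "linear": [0, 0.015, 0.135], "delta_rot": [0, 0, 0]}, {"gripper": 1, "linear": [-0.002, 0.045, 0.14], "delta_rot": [0, 0, 0]}, {"gripper": 1, "linear": [-0.004, 0.085, 0.14], "delta_rot": [0, 0, 0]}, {"gripper": 1, "linear": [-0.006, 0.125, 0.14], "delta_rot": [0, 0, 0]}])

```text
clock: 14.65
position: [0.6285, -0.0426, 0.1638]
ee_rot: [-0.0, 0.138, 0.99, 0.0]
contact_force: [0.3, 0.4, -1.0]
width: 0.0544
gripper_force: 42.8
```

>>> send_rows(increments=[{"gripper": 1, "linear": [-0.002, 0.04, 0], "delta_rot": [0, 0, 0]}, {"gripper": 1, "linear": [-0.004, 0.08, 0], "delta_rot": [0, 0, 0]}, {"gripper": 1, "linear": [-0.006, 0.12, 0], "delta_rot": [0, 0, 0]}, {"gripper": 1, "linear": [-0.009, 0.15, 0], "delta_rot": [0, 0, 0]}, {"gripper": 1, "linear": [-0.009, 0.17, -0.01], "delta_rot": [0, 0, 0]}, {"gripper": 1, "linear": [-0.009, 0.178, -0.03], "delta_rot": [0, 0, 0]}, {"gripper": 1, "linear": [-0.009, 0.178, -0.05], "delta_rot": [0, 0, 0]}, {"gripper": 1, "linear": [-0.009, 0.178, -0.06], "delta_rot": [0, 0, 0]}])

```text
clock: 15.45
position: [0.6183, 0.1349, 0.1014]
ee_rot: [-0.002, 0.136, 0.991, -0.0]
contact_force: [-0.4, -0.3, -2.4]
width: 0.0549
gripper_force: 42.9
```

Run:
```python
from h import *
g,s=wcam(); print(s["position"],s["clock"],s["width"])
print(proj(g,[[.62,.134,.012],[.62,.178,.012],[.62,.09,.012],[.576,.134,.012]]).round(0)*0.75)
cv2.imwrite("pics/w6.png",cv2.resize(g["pixels"],(480,300)))
```

```text
[0.61826121 0.13485804 0.10144578] 15.45 0.05492058670150659
[[243.   152.25]
 [285.75 141.  ]
 [201.   163.5 ]
 [230.25 110.25]]
```

View pics/w6.png

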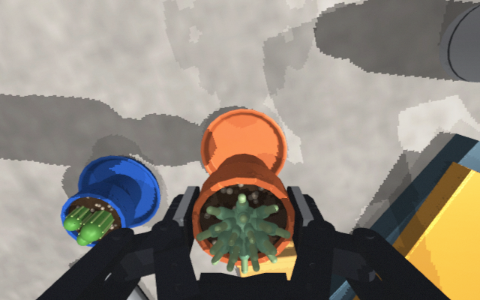

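The terracotta pot is level above its saucer (201–286 in the view, as predicted). Lowering.

>>> send_rows(increments=[{"gripper": 1, "linear": [0, 0, -0.02], "delta_rot": [0, 0, 0]}, {"gripper": 1, "linear": [0, 0, -0.045], "delta_rot": [0, 0, 0]}, {"gripper": 1, "linear": [0, 0, -0.062], "delta_rot": [0, 0, 0]}, {"gripper": 1, "linear": [0, 0, -0.069], "delta_rot": [0, 0, 0]}, {"gripper": 1, "linear": [0, 0, -0.072], "delta_rot": [0, 0, 0]}, {"gripper": 1, "linear": [0, 0, -0.0735], "delta_rot": [0, 0, 0]}, {"gripper": 1, "linear": [0, 0, -0.0745], "delta_rot": [0, 0, 0]}, {"gripper": 1, "linear": [0, 0, -0.0755], "delta_rot": [0, 0, 0]}])

```text
clock: 16.3
position: [0.6208, 0.1345, 0.029]
ee_rot: [0.001, 0.137, 0.991, 0.0]
contact_force: [-2.8, -0.8, 6.6]
width: 0.0551
gripper_force: 43.7
```

>>> send_rows(increments=[{"gripper": 1, "linear": [0, 0, 0], "delta_rot": [0, 0, 0]}])

```text
clock: 16.4
position: [0.6208, 0.1345, 0.029]
ee_rot: [0.001, 0.137, 0.991, 0.0]
contact_force: [-0.2, -0.5, 1.8]
width: 0.0547
gripper_force: 43.2
```

>>> send_rows(increments=[{"gripper": -0.4, "linear": [0, 0, -0.0005], "delta_rot": [0, 0, 0]}, {"gripper": -0.6, "linear": [0, 0, -0.0005], "delta_rot": [0, 0, 0]}, {"gripper": -0.8, "linear": [0, 0, -0.0005], "delta_rot": [0, 0, 0]}, {"gripper": -1, "linear": [0, 0, -0.0005], "delta_rot": [0, 0, 0]}, {"gripper": -1, "linear": [0, 0, 0], "delta_rot": [0, 0, 0]}, {"gripper": -1, "linear": [0, 0, 0], "delta_rot": [0, 0, 0]}])

```text
clock: 17.0
position: [0.6201, 0.1345, 0.0279]
ee_rot: [0.0, 0.137, 0.991, 0.0]
contact_force: [1.1, 0.8, 0.2]
width: 0.0853
gripper_force: 0.0
```

>>> send_rows(increments=[{"gripper": -1, "linear": [0, 0, 0.01], "delta_rot": [0, 0, 0]}, {"gripper": -1, "linear": [0, 0, 0.035], "delta_rot": [0, 0, 0]}, {"gripper": -1, "linear": [0, 0, 0.08], "delta_rot": [0, 0, 0]}, {"gripper": -1, "linear": [0, 0, 0.125], "delta_rot": [0, 0, 0]}, {"gripper": -1, "linear": [0, 0, 0.17], "delta_rot": [0, 0, 0]}, {"gripper": -1, "linear": [0, 0, 0.21], "delta_rot": [0, 0, 0]}, {"gripper": -1, "linear": [-0.005, 0.02, 0.25], "delta_rot": [0, 0, 0]}, {"gripper": -1, "linear": [-0.01, 0.055, 0.28], "delta_rot": [0, 0, 0]}])

```text
clock: 17.8
position: [0.6106, 0.1881, 0.3121]
ee_rot: [0.002, 0.139, 0.99, 0.0]
contact_force: [1.2, 0.5, -0.2]
width: 0.0854
gripper_force: 0.0
```

>>> send_rows(increments=[{"gripper": -1, "linear": [-0.007, 0.04, 0], "delta_rot": [0, 0, 0]}, {"gripper": -1, "linear": [-0.014, 0.08, 0], "delta_rot": [0, 0, 0]}, {"gripper": -1, "linear": [-0.02, 0.12, 0], "delta_rot": [0, 0, 0]}, {"gripper": -1, "linear": [-0.025, 0.15, 0], "delta_rot": [0, 0, 0]}, {"gripper": -1, "linear": [-0.03, 0.172, 0], "delta_rot": [0, 0, 0]}, {"gripper": -1, "linear": [-0.03, 0.172, 0], "delta_rot": [0, 0, 0]}])

```text
clock: 18.4
position: [0.5787, 0.3646, 0.3082]
ee_rot: [-0.0, 0.135, 0.991, 0.001]
contact_force: [-0.1, -0.2, 0.7]
width: 0.0855
gripper_force: 0.0
```

Run:
```python
from h import *
g,s=wcam(); print(s["position"],s["clock"],s["width"])
print(proj(g,[[.58,.36,.19],[.58,.36,.149],[.602,.36,.19],[.58,.382,.19]]).round(0))
cv2.imwrite("pics/w7.png",g["pixels"])
```

```text
[0.57873399 0.36457241 0.30818141] 18.4 0.08550050527044835
[[319. 192.]
 [319. 179.]
 [326. 216.]
 [344. 185.]]
```

View pics/w7.png

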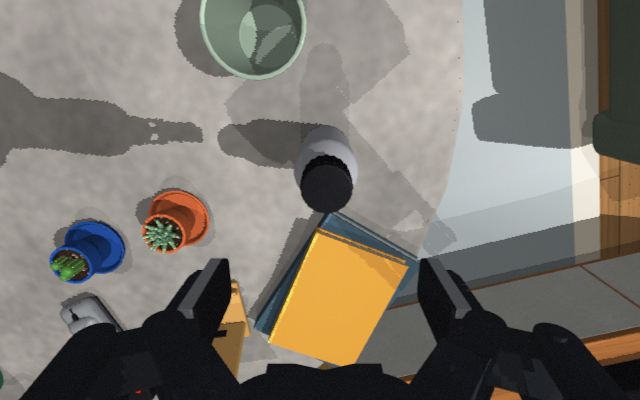

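The cap is near (327,187), a few mm off prediction while the arm was still settling. I'll settle and measure it again. The terracotta pot stands in its saucer at (175,220).

>>> send_rows(increments=[{"gripper": -1, "linear": [0, 0.002, -0.02], "delta_rot": [0, 0, 0]}, {"gripper": -1, "linear": [0, 0.002, -0.04], "delta_rot": [0, 0, 0]}, {"gripper": -1, "linear": [0, 0.002, -0.05], "delta_rot": [0, 0, 0]}, {"gripper": -1, "linear": [0, 0.002, -0.05], "delta_rot": [0, 0, 0]}, {"gripper": -1, "linear": [0, 0.002, -0.05], "delta_rot": [0, 0, 0]}])

```text
clock: 18.95
position: [0.5806, 0.3628, 0.2586]
ee_rot: [0.0, 0.137, 0.991, 0.0]
contact_force: [0.3, -1.0, 0.3]
width: 0.0856
gripper_force: 0.0
```

Run:
```python
from h import *
from rig import optics
g,s=wcam(); print(s["position"],s["ee_rot"],s["clock"],s["width"])
m=np.zeros((400,640),bool); m[110:255,250:400]=(g["pixels"].max(2)<50)[110:255,250:400]
for c in blobs(m,300):
    (x,y),r=cv2.minEnclosingCircle(c); b=cv2.boundingRect(c); print(x,y,r,b)
    u=(b[0]+b[2]/2, b[1]+b[3]-b[2]/2); print("top disc",u,onplane(g,u,.19).round(4))
```

```text
[0.58057956 0.36282293 0.25860618] [4.50032447e-04 1.37422003e-01 9.90512473e-01 1.79051451e-04] 18.95 0.08558216325243682
327.0848693847656 202.40589904785156 38.45371627807617 (297, 164, 63, 77)
top disc (328.5, 209.5) [0.5807 0.3662 0.19  ]
```

>>> send_rows(increments=[{"gripper": -1, "linear": [0.001, 0.003, -0.01], "delta_rot": [0, 0, 0]}, {"gripper": -1, "linear": [0.001, 0.003, -0.035], "delta_rot": [0, 0, 0]}, {"gripper": -1, "linear": [0.001, 0.003, -0.06], "delta_rot": [0, 0, 0]}, {"gripper": -1, "linear": [0.001, 0.003, -0.08], "delta_rot": [0, 0, 0]}, {"gripper": -1, "linear": [0.001, 0.003, -0.094], "delta_rot": [0, 0, 0]}, {"gripper": -1, "linear": [0.001, 0.003, -0.101], "delta_rot": [0, 0, 0]}, {"gripper": -1, "linear": [0.001, 0.003, -0.101], "delta_rot": [0, 0, 0]}])

```text
clock: 19.7
position: [0.5808, 0.3664, 0.156]
ee_rot: [-0.001, 0.137, 0.991, -0.0]
contact_force: [-0.4, 0.4, 0.2]
width: 0.0858
gripper_force: 0.0
```

>>> send_rows(increments=[{"gripper": -0.3, "linear": [0, 0, 0], "delta_rot": [0, 0, 0]}, {"gripper": 0.0, "linear": [0, 0, 0], "delta_rot": [0, 0, 0]}, {"gripper": 0.2, "linear": [0, 0, 0], "delta_rot": [0, 0, 0]}, {"gripper": 0.4, "linear": [0, 0, 0], "delta_rot": [0, 0, 0]}, {"gripper": 1, "linear": [0, 0, 0], "delta_rot": [0, 0, 0]}, {"gripper": 1, "linear": [0, 0, 0], "delta_rot": [0, 0, 0]}, {"gripper": 1, "linear": [0, 0, 0], "delta_rot": [0, 0, 0]}, {"gripper": 1, "linear": [0, 0, 0], "delta_rot": [0, 0, 0]}], newtons=80)

```text
clock: 20.5
position: [0.5819, 0.3665, 0.1584]
ee_rot: [0.001, 0.137, 0.991, 0.001]
contact_force: [-0.6, -1.2, 5.0]
width: 0.0424
gripper_force: 81.8
```

>>> send_rows(increments=[{"gripper": 1, "linear": [0, 0, 0.005], "delta_rot": [0, 0, 0]}, {"gripper": 1, "linear": [0, 0, 0.02], "delta_rot": [0, 0, 0]}, {"gripper": 1, "linear": [0, 0, 0.045], "delta_rot": [0, 0, 0]}, {"gripper": 1, "linear": [0, 0, 0.075], "delta_rot": [0, 0, 0]}, {"gripper": 1, "linear": [0, 0, 0.105], "delta_rot": [0, 0, 0]}, {"gripper": 1, "linear": [0, 0, 0.13], "delta_rot": [0, 0, 0]}, {"gripper": 1, "linear": [0, 0, 0.145], "delta_rot": [0, 0, 0]}, {"gripper": 1, "linear": [0, 0, 0.15], "delta_rot": [0, 0, 0]}])

```text
clock: 21.3
position: [0.5812, 0.3668, 0.308]
ee_rot: [0.001, 0.137, 0.991, 0.001]
contact_force: [0.4, -0.2, -4.0]
width: 0.042
gripper_force: 81.5
```

>>> send_rows(increments=[{"gripper": 1, "linear": [-0.002, -0.008, 0], "delta_rot": [0, 0, 0]}, {"gripper": 1, "linear": [-0.005, -0.022, 0], "delta_rot": [0, 0, 0]}, {"gripper": 1, "linear": [-0.009, -0.042, 0], "delta_rot": [0, 0, 0]}, {"gripper": 1, "linear": [-0.014, -0.068, 0], "delta_rot": [0, 0, 0]}, {"gripper": 1, "linear": [-0.02, -0.098, 0], "delta_rot": [0, 0, 0]}, {"gripper": 1, "linear": [-0.026, -0.128, 0], "delta_rot": [0, 0, 0]}, {"gripper": 1, "linear": [-0.032, -0.158, 0], "delta_rot": [0, 0, 0]}, {"gripper": 1, "linear": [-0.038, -0.188, 0], "delta_rot": [0, 0, 0]}])

```text
clock: 22.1
position: [0.5411, 0.176, 0.3052]
ee_rot: [-0.002, 0.137, 0.991, -0.001]
contact_force: [0.0, -0.1, -3.6]
width: 0.042
gripper_force: 81.7
```

>>> send_rows(increments=[{"gripper": 1, "linear": [-0.006, -0.03, 0], "delta_rot": [0, 0, 0]}, {"gripper": 1, "linear": [-0.012, -0.06, 0], "delta_rot": [0, 0, 0]}, {"gripper": 1, "linear": [-0.018, -0.09, 0], "delta_rot": [0, 0, 0]}, {"gripper": 1, "linear": [-0.024, -0.12, 0], "delta_rot": [0, 0, 0]}, {"gripper": 1, "linear": [-0.03, -0.15, 0], "delta_rot": [0, 0, 0]}, {"gripper": 1, "linear": [-0.036, -0.18, 0], "delta_rot": [0, 0, 0]}, {"gripper": 1, "linear": [-0.042, -0.21, 0], "delta_rot": [0, 0, 0]}, {"gripper": 1, "linear": [-0.048, -0.24, 0], "delta_rot": [0, 0, 0]}])

```text
clock: 22.9
position: [0.4926, -0.0631, 0.3054]
ee_rot: [-0.002, 0.137, 0.991, -0.0]
contact_force: [1.2, -0.1, -4.4]
width: 0.0423
gripper_force: 81.7
```

>>> send_rows(increments=[{"gripper": 1, "linear": [-0.006, -0.03, 0], "delta_rot": [0, 0, 0]}, {"gripper": 1, "linear": [-0.012, -0.06, 0], "delta_rot": [0, 0, 0]}, {"gripper": 1, "linear": [-0.018, -0.09, 0], "delta_rot": [0, 0, 0]}, {"gripper": 1, "linear": [-0.024, -0.12, 0], "delta_rot": [0, 0, 0]}, {"gripper": 1, "linear": [-0.03, -0.15, 0], "delta_rot": [0, 0, 0]}, {"gripper": 1, "linear": [-0.036, -0.18, 0], "delta_rot": [0, 0, 0]}, {"gripper": 1, "linear": [-0.042, -0.208, 0], "delta_rot": [0, 0, 0]}, {"gripper": 1, "linear": [-0.047, -0.232, 0], "delta_rot": [0, 0, 0]}])

```text
clock: 23.7
position: [0.4456, -0.2947, 0.3053]
ee_rot: [-0.002, 0.138, 0.99, 0.001]
contact_force: [0.8, -0.2, -3.6]
width: 0.0422
gripper_force: 81.6
```

>>> send_rows(increments=[{"gripper": 1, "linear": [-0.004, -0.02, 0], "delta_rot": [0, 0, 0]}, {"gripper": 1, "linear": [-0.008, -0.037, 0], "delta_rot": [0, 0, 0]}, {"gripper": 1, "linear": [-0.011, -0.048, 0], "delta_rot": [0, 0, 0]}, {"gripper": 1, "linear": [-0.011, -0.051, 0], "delta_rot": [0, 0, 0]}, {"gripper": 1, "linear": [-0.011, -0.051, 0], "delta_rot": [0, 0, 0]}, {"gripper": 1, "linear": [-0.011, -0.051, 0], "delta_rot": [0, 0, 0]}])

```text
clock: 24.3
position: [0.4371, -0.3436, 0.3068]
ee_rot: [-0.0, 0.137, 0.991, 0.001]
contact_force: [-0.5, -0.9, -3.0]
width: 0.0425
gripper_force: 81.7
```

Run:
```python
from h import *
from rig import optics
g,s=wcam(); print(s["position"],s["ee_rot"],s["clock"],s["width"])
print(proj(g,[[.4365,-.345,.005],[.4365,-.297,.005],[.4365,-.393,.005],[.3885,-.345,.005]]).round(0)*0.625)
sc=optics.get_image("scene")["pixels"][90:290,80:400]
cv2.imwrite("pics/w8.png",np.hstack([cv2.resize(g["pixels"],(400,250)),cv2.resize(sc,(400,250))]))
```

```text
[ 0.43713979 -0.34360594  0.30679981] [-4.50650416e-05  1.36622984e-01  9.90622974e-01  5.29975243e-04] 24.3 0.04250294950169174
[[201.875  93.125]
 [223.125  86.875]
 [180.625  98.75 ]
 [195.625  71.25 ]]
```

View pics/w8.png

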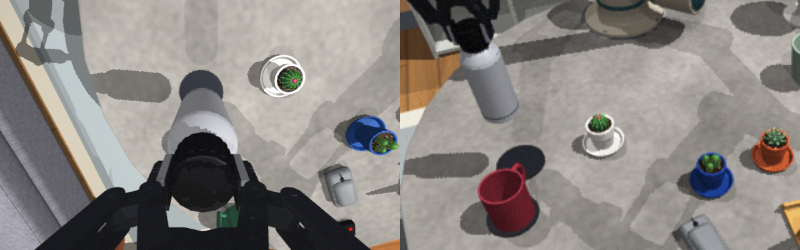

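The bottle hangs upright over the coaster (180–223 in x, top edge 70, as predicted), and all three pots sit in their saucers in the scene view. Lowering.

>>> send_rows(increments=[{"gripper": 1, "linear": [0, 0, -0.02], "delta_rot": [0, 0, 0]}, {"gripper": 1, "linear": [0, 0, -0.05], "delta_rot": [0, 0, 0]}, {"gripper": 1, "linear": [0, 0, -0.08], "delta_rot": [0, 0, 0]}, {"gripper": 1, "linear": [0, 0, -0.105], "delta_rot": [0, 0, 0]}, {"gripper": 1, "linear": [0, 0, -0.123], "delta_rot": [0, 0, 0]}, {"gripper": 1, "linear": [0, 0, -0.133], "delta_rot": [0, 0, 0]}, {"gripper": 1, "linear": [0, 0, -0.138], "delta_rot": [0, 0, 0]}, {"gripper": 1, "linear": [0, 0, -0.14], "delta_rot": [0, 0, 0]}])

```text
clock: 25.2
position: [0.4374, -0.3445, 0.1671]
ee_rot: [0.0, 0.137, 0.991, -0.0]
contact_force: [0.4, -0.4, -4.8]
width: 0.0427
gripper_force: 81.9
```

>>> send_rows(increments=[{"gripper": 1, "linear": [0, 0, -0.001], "delta_rot": [0, 0, 0]}, {"gripper": 1, "linear": [0, 0, -0.002], "delta_rot": [0, 0, 0]}, {"gripper": 1, "linear": [0, 0, -0.003], "delta_rot": [0, 0, 0]}])

```text
clock: 25.5
position: [0.4374, -0.3449, 0.1645]
ee_rot: [0.001, 0.137, 0.991, -0.0]
contact_force: [-0.4, -0.1, -2.4]
width: 0.0423
gripper_force: 81.8
```

>>> send_rows(increments=[{"gripper": 1, "linear": [0, 0, -0.001], "delta_rot": [0, 0, 0]}, {"gripper": 1, "linear": [0, 0, -0.0015], "delta_rot": [0, 0, 0]}, {"gripper": 1, "linear": [0, 0, -0.0015], "delta_rot": [0, 0, 0]}])

```text
clock: 25.8
position: [0.4374, -0.3449, 0.1634]
ee_rot: [0.001, 0.137, 0.991, -0.0]
contact_force: [0.4, 0.7, 3.6]
width: 0.0422
gripper_force: 82.5
```

>>> send_rows(increments=[{"gripper": 0.0, "linear": [0, 0, -0.0005], "delta_rot": [0, 0, 0]}, {"gripper": -0.2, "linear": [0, 0, -0.0005], "delta_rot": [0, 0, 0]}, {"gripper": -0.4, "linear": [0, 0, 0], "delta_rot": [0, 0, 0]}, {"gripper": -0.7, "linear": [0, 0, 0], "delta_rot": [0, 0, 0]}, {"gripper": -1, "linear": [0, 0, 0], "delta_rot": [0, 0, 0]}, {"gripper": -1, "linear": [0, 0, 0], "delta_rot": [0, 0, 0]}, {"gripper": -1, "linear": [0, 0, 0], "delta_rot": [0, 0, 0]}])

```text
clock: 26.5
position: [0.437, -0.3445, 0.1622]
ee_rot: [-0.0, 0.137, 0.991, 0.0]
contact_force: [0.6, -0.1, 1.4]
width: 0.0852
gripper_force: 0.0
```

>>> send_rows(increments=[{"gripper": -1, "linear": [0, 0, 0.01], "delta_rot": [0, 0, 0]}, {"gripper": -1, "linear": [0, 0, 0.03], "delta_rot": [0, 0, 0]}, {"gripper": -1, "linear": [0, 0, 0.06], "delta_rot": [0, 0, 0]}, {"gripper": -1, "linear": [0, 0, 0.1], "delta_rot": [0, 0, 0]}, {"gripper": -1, "linear": [0, 0, 0.14], "delta_rot": [0, 0, 0]}, {"gripper": -1, "linear": [0, 0, 0.18], "delta_rot": [0, 0, 0]}, {"gripper": -1, "linear": [0, 0, 0.2], "delta_rot": [0, 0, 0]}, {"gripper": -1, "linear": [0, 0, 0.2], "delta_rot": [0, 0, 0]}])

```text
clock: 27.3
position: [0.4381, -0.3455, 0.3669]
ee_rot: [0.003, 0.137, 0.991, -0.003]
contact_force: [-0.2, -0.7, 0.5]
width: 0.0855
gripper_force: 0.0
```

Run:
```python
from h import *
from rig import optics
g,s=wcam(); print(s["position"],s["clock"],s["contact_force"])
sc=optics.get_image("scene")["pixels"][90:290,80:400]
cv2.imwrite("pics/w9.png",np.hstack([cv2.resize(g["pixels"],(400,250)),cv2.resize(sc,(400,250))]))
```

```text
[ 0.43805858 -0.34554417  0.36687229] 27.3 [-0.20103866 -0.69887403  0.52848394]
```

View pics/w9.png

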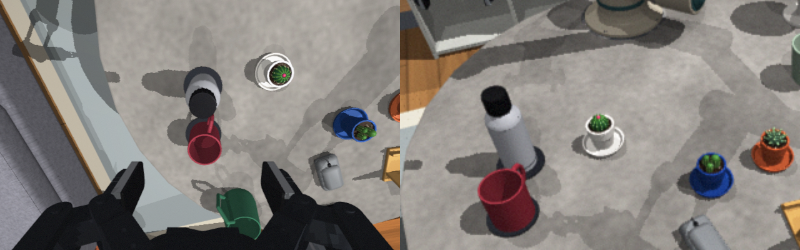

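The bottle stands upright on the coaster (bottle at (510,130) in the right half), and all three pots are in their saucers. The mug hasn't moved and the gripper is clear, so I'm handing in.

```bash
python3 -c "from rig import sign_off; print(sign_off())"
```

```text
the job is handed in; nothing more can be done
None
```

I set the white, blue and terracotta pots down gently in their matching saucers, stood the bottle on the free coaster, and handed the job in at about 27 s; the mug and planter were left untouched.

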